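# Find the hidden release groove and spring the unit's cover

## Task

Open the control unit on the repair bench: set a fingertip on one end of its dark front rim and feel along the top of the rim until you find the hidden release groove, then press down the catch inside it until the cover springs up, and draw back clear. Touch the rim and the catch gently, do not push, pry or hold the cover itself, and leave the tools and other things on the bench where they are.

Things in the scene. Friction and masses are not known exactly. Their poses are not given: they have to be found in the camera images.
- case: The control unit: a low white box with a grey cover and a dark flat rim along the edge that faces the robot, fixed on the bench, 276 mm wide (y), 208 mm deep (x), 45 mm high. Origin on the bench under the cover's middle, 108 mm behind the unit's front face; x points to the unit's back, y to the left along the rim, z up.
- rim (a point): Point on the rim's flat top, half-way along it, 16 mm behind the front face; axes as the unit's. The rim is flush with the shut cover, 38 mm deep (16 mm before, 22 mm behind this point), 138 mm long to each side. One groove, 38 mm long, open above and in front, is cut in it, centred 0, +-42 or +-84 mm along y, differently each time; elsewhere it is plain and rigid.
- rim_left (a point): Point on top of the rim's left end piece, 121 mm from its middle point, 17 mm from its left end, on the same line along y. The outer 33 mm of the rim here are always plain.
- rim_right (a point): Point on top of the rim's right end piece, 121 mm from its middle point, 17 mm from its right end. Always plain. A closed fingertip that slides along the line between the two end points comes free over the groove; press straight down there, on this line.
- catch (a joint): The spring catch in the groove, a dark flap with a raised front bar 34 mm long (y), 11 mm below the rim top, 8 mm in front of the line of the rim points. Value in rad: 0 at rest, 0.25 fully pressed down (its front bar is then 8 mm lower). It lets the cover go at about 0.17 (bar 5 mm down); the press takes about 3 to 6 N. It springs back when left.
- cover (a joint): The cover's hinge at the back of the unit, rad: 0 shut and latched, 0.22 sprung open against its stop, the front edge then raised 34 mm. It springs open by itself in about half a second once the catch is pressed, and stays open.
- cover_panel: The unit's grey cover plate, 154 mm deep, 262 mm wide, 8 mm thick; origin under its centre. Its front edge, a narrow sunken step, is 24 mm behind the rim point when shut; from there it rises as it opens. Not to be touched.
- screwdriver: screwdriver with a green handle, 170 mm long, 26 mm high, lying in front of the unit, along its rim; origin under its middle. Bystander.
- foam_block: white foam block, 75 x 50 x 35 mm, beside the unit; origin under its centre. Bystander.
- spool: reel of solder, 54 mm in diameter, 38 mm high, beside the unit; origin under its centre. Bystander.
- bottle: brown bottle, 52 mm in diameter, 140 mm high; origin under its centre. Bystander.
- pen_mug: white mug, 80 mm in diameter, with pens standing up to 155 mm high; origin under its centre. Bystander.
- carton: small cardboard carton, 100 x 70 x 50 mm; origin under its centre. Bystander.
- tweezers: steel tweezers, 120 mm long, 8 mm high, lying flat; origin under their middle. Bystander.

How it is judged:
On the way, in this order (a step that is already met when the one before it is completed fails the run):
1. a fingertip is set on top of the rim at one of its ends, the catch at rest (contact force between the fingers and anything else above 0.3 N and x of the grasp point in the frame of rim between -0.04 and 0.04 m and y of the grasp point in the frame of rim between -0.15 and 0.15 m and z of the grasp point in the frame of rim between 0.01 and 0.045 m and value of joint catch below 0.05 rad and (y of the grasp point in the frame of rim above 0.108 m or y of the grasp point in the frame of rim below -0.108 m)), for 0.1 s.
2. it touches the top of the rim farther in, the catch still at rest (contact force between the fingers and anything else above 0.3 N and x of the grasp point in the frame of rim between -0.04 and 0.04 m and y of the grasp point in the frame of rim between -0.15 and 0.15 m and z of the grasp point in the frame of rim between 0.01 and 0.045 m and value of joint catch below 0.05 rad and y of the grasp point in the frame of rim between -0.106 and 0.106 m), for 0.1 s.
3. the catch in the groove is pressed down (over 0.15 rad) (value of joint catch above 0.15 rad), for 0.05 s.
4. the cover springs open (over 0.18 rad) (value of joint cover above 0.18 rad), for 0.2 s.
At the end, for the whole second after the job is handed in: The cover stands sprung open (over 0.18 of 0.22 rad) and at rest, and the catch is back at rest (under 0.03 rad), with the robot touching nothing (value of joint cover above 0.18 rad and value of joint catch below 0.03 rad and velocity of joint cover below 0.05 rad/s).
It fails at once if the cover is pushed, pried or held (over 8 N) (contact force between the arm and cover_panel above 8 N).
It fails at once if the cover is pushed, pried or held by the fingers (over 8 N) (contact force between the fingers and cover_panel above 8 N).
It fails at once if the fingers press harder than 40 N on anything (contact force between the fingers and anything else above 40 N).
It fails at once if a bystander is moved or lifted (over 25 mm) (distance of any of screwdriver, foam_block, spool, bottle, pen_mug, carton, tweezers from where it was at the start of the episode above 0.025 m).
It also fails if it takes over 64 s, if anything falls off the work surface, if the arm or the gripper's body presses on something with over 40 N, if the wrist force passes 120 N, or if a joint passes its speed limit or range.

## Robot

A 7-joint arm with a two-finger parallel gripper is mounted at the origin on the work surface. World frame = base frame: x ahead of the robot, y to its left, z up, the work surface at z = 0. Lengths are in m, angles in rad, forces in N, time in s.
With the tool pointing down it reaches from about 0.425 to 0.925 m from the base axis. Payload 6.8 kg.
Tool frame: the origin (TCP) lies at the very end of the fingers, on their centre line; the grasp point (between the pads) lies 19 mm behind it; y points along the fingers, x is the direction in which the jaws open and shut, and the axes are right-handed (so a half turn about y gives the same grasp; the last joint's range is limited). The gripper opens to 85 mm and grips with 20 to 120 N. Pads are 22 mm wide; open, the fingers measure 114 mm over their backs; the gripper's body (76 mm by 85 mm) begins 54 mm behind the grasp point. The pads swing forward as they close: fully open they stand 13 mm farther back than shut.
Start: joints at [1.086, 0.477, 0.022, 1.555, -0.011, 1.109, -0.083], TCP at [0.248, -0.628, 0.231] pointing down, gripper open.
Joint ranges: [-2.96, 2.96], [-0.34, 2.1], [-1.41, 1.46], [0.24, 2.44], [-1.37, 4.51], [0.17, 1.92], [-2.96, 2.96]. Speed limits (rad/s): [2.39, 2.39, 3.14, 3.14, 3.14, 3.14, 3.14].

## Interface

Orientations are given as a rotation vector (axis times angle).
In Python, from bench import r, imaging gives the robot as it stands.
- The arm moves only by the shell command python3 -m jog 'ROWS' [FORCE]. ROWS is text: rows parted by semicolons, each of 7 numbers parted by spaces: the turn, a rotation vector about the tool's x, y, z in degrees, then the shift along the tool's x, y, z in mm, then the opening, from 0 (shut) to 1 (fully open). A call has exactly 5 rows; each row shifts and turns the commanded pose from where the row before left it, along the tool's axes as they then stand; what a row does not reach is not made up. A row lasts 1/12 s, in which the tool goes at most 41.7 mm and 7.16 degrees, less where a joint would pass 70% of its speed; a pose out of reach is approached as far as the arm can. A call with a gripper value outside its range is refused whole. The fingers move at their own pace and stop on an object; FORCE is the grip in N (left out, the last holds). Time passes only in rows, so rows that do not move let the fingers close, or fill a call up. It gives the time, the measured TCP pose, the force and the opening at its end, in the units of the state.
- r.get_obs(): the state, without advancing time (a new reading comes with each control period).
- imaging.grab_frame(name): name is "side" or "top" or "wrist"; returns a dict with "color" (384x512x3 uint8, red, green, blue), "z_map" (384x512 float32, m along the optical axis (not along the pixel's ray), 0 where there is no reading), "fx", "fy", "cx", "cy" (pixels), "world_to_cam" (4x4, takes a point from world to camera coordinates); the wrist camera has in their place "hand_eye" (4x4, takes a point from camera to tool coordinates, whose origin is the TCP and whose axes are the tool frame's). Camera axes: x right, y up, looking along -z (the intrinsics and any distortion apply to the point x, -y, -z); pixel columns grow to the right and rows downward; lengths in m; the calibration is good to about 2 mm. A picture is of the moment at which its call begins: read the wrist's pose just before it.
- r.hand_in(): hands the job in, once; it reports no verdict.
The state is a dict: "clock": time; "joints": joint angles; "qvel": joint speeds; "tau": joint torques, N m; "tcp_pos": TCP position; "orientation": TCP orientation; "contact_force": force on the tool from outside, world axes, zero at the start; "moment": the same for the moment, N m; "grip_width": finger opening in m.
Only numpy, scipy, OpenCV 4.12 (cv2) and the standard library are available. Lean on these libraries where they do the work, as an engineer would, in place of code of your own. Each camera call takes 0.05 s, during which the arm holds its last target.

## Working session

There is one attempt and no reset: what is moved stays moved. The work goes in short steps, Python scripts to look and compute and a shell command to move; the robot and the scene stay as the last step left them, time stands still between calls to the robot, and variables do not carry over. Pictures are saved under pics/ and viewed, and the job is handed in when it is done.

```bash
ls; mkdir -p pics; python3 - <<'E'
from bench import r, imaging
import cv2
o=r.get_obs()
for k,v in o.items(): print(k,v)
for n in("side","top"):
    f=imaging.grab_frame(n); cv2.imwrite(f"pics/{n}0.png",f["color"][:,:,::-1])
    print(n,f["fx"],f["fy"],f["cx"],f["cy"],f["world_to_cam"].round(3).tolist(),[k for k in f])
E
```

```text
pics
clock 0.0
joints [ 1.08588768  0.47779225  0.02233971  1.55649056 -0.01153423  1.10926851
 -0.083098  ]
qvel [-2.93787895e-04  7.74667737e-04  5.71718152e-04 -2.76439510e-04
  1.70495255e-03  6.28319023e-05  1.31626176e-03]
tau [ 8.82837267e-04 -5.96444857e+01  1.60811618e+00 -2.81190079e+01
  1.25311731e-02  9.30764334e-03 -3.01572220e-05]
tcp_pos [ 0.24814159 -0.62708506  0.23031444]
orientation [-1.36326494  0.92847052 -0.92587913]
contact_force [ 0.16549903 -1.0574335   0.36374777]
moment [0.0112702  0.00071775 0.07516634]
grip_width 0.08509752824980878
side 392.8235610188196 392.8235610188196 251.75889039510585 193.11198871849956 [[-0.815, -0.579, 0.004, 0.414], [0.282, -0.392, 0.876, -0.21], [-0.506, 0.715, 0.483, -0.862], [0.0, 0.0, 0.0, 1.0]] ['color', 'z_map', 'fx', 'fy', 'cx', 'cy', 'world_to_cam']
top 349.77682217249367 349.77682217249367 250.26535314453452 191.22458893239315 [[-0.024, -1.0, 0.009, 0.016], [0.99, -0.023, 0.14, -0.549], [-0.139, 0.012, 0.99, -1.082], [0.0, 0.0, 0.0, 1.0]] ['color', 'z_map', 'fx', 'fy', 'cx', 'cy', 'world_to_cam']
```

View pics/top0.png

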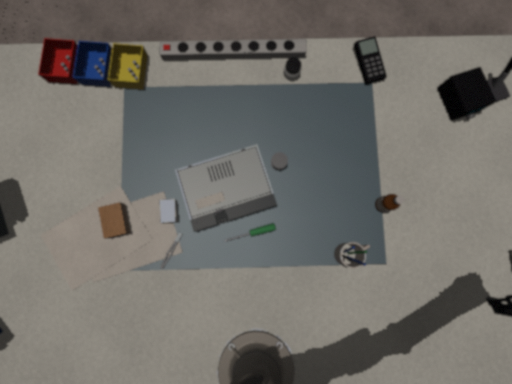

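View pics/side0.png

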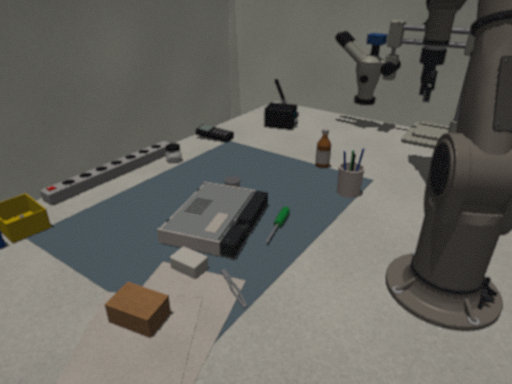

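The top view shows the unit at about (225,187). Its dark rim runs from (196,226) to (275,206), with the screwdriver at (250,232) in front of it. I'll zoom in and take 3D points.

```bash
cat > h.py <<'E'
import numpy as np, cv2
from scipy.spatial.transform import Rotation as R
from bench import r, imaging
def c2w(f,o=None):
    if "world_to_cam" in f: return np.linalg.inv(f["world_to_cam"])
    T=np.eye(4); T[:3,:3]=R.from_rotvec(o["orientation"]).as_matrix(); T[:3,3]=o["tcp_pos"]
    return T@f["hand_eye"]
def cloud(f,o=None):
    z=f["z_map"]; v,u=np.mgrid[:z.shape[0],:z.shape[1]]
    P=np.stack([(u-f["cx"])/f["fx"]*z,-(v-f["cy"])/f["fy"]*z,-z],-1)
    T=c2w(f,o); return P@T[:3,:3].T+T[:3,3]
def ray(f,u,v,z,o=None):
    T=c2w(f,o); d=T[:3,:3]@np.array([(u-f["cx"])/f["fx"],-(v-f["cy"])/f["fy"],-1]); p=T[:3,3]
    return p+d*(z-p[2])/d[2]
def proj(f,p,o=None):
    q=np.linalg.inv(c2w(f,o))@np.r_[p,1]; return f["cx"]+f["fx"]*q[0]/-q[2], f["cy"]-f["fy"]*q[1]/-q[2]
E
python3 - <<'E'
from h import *
f=imaging.grab_frame("top"); 
P=cloud(f)
c=f["color"]
cv2.imwrite("pics/topz.png",cv2.resize(c[130:260,150:290,::-1],None,fx=5,fy=4.5,interpolation=cv2.INTER_CUBIC)[:, :])
for u,v in [(225,187),(205,222),(268,203),(235,214),(250,232),(150,150),(300,240)]: print(u,v,P[v,u].round(3))
g=imaging.grab_frame("side"); cv2.imwrite("pics/sidez.png",cv2.resize(g["color"][170:280,150:300,::-1],None,fx=5,fy=5,interpolation=cv2.INTER_CUBIC))
Q=cloud(g)
for u,v in [(210,210),(260,205),(230,240),(245,223)]: print(u,v,Q[v,u].round(3))
# rim mask: dark pixels near z~0.045 in top
hsv=cv2.cvtColor(c,cv2.COLOR_RGB2HSV); 
m=(hsv[...,2]<85)&(P[...,2]>0.03)&(P[...,2]<0.065)&(P[...,0]>.35)&(P[...,0]<.8)&(abs(P[...,1])<.3)
m=m.astype(np.uint8)
n,l,s,_=cv2.connectedComponentsWithStats(m)
for i in range(1,n):
    if s[i,4]>30:
        pts=P[l==i]; print(s[i], np.median(pts[:,2])); print(cv2.minAreaRect((pts[:,:2]*1000).astype(np.float32)))
E
```

```text
225 187 [0.564 0.084 0.043]
205 222 [0.454 0.148 0.046]
268 203 [ 0.509 -0.052  0.047]
235 214 [0.477 0.053 0.046]
250 232 [0.42  0.007 0.023]
150 150 [ 0.703  0.337 -0.003]
300 240 [ 0.391 -0.154  0.004]
210 210 [0.579 0.095 0.044]
260 205 [ 0.486 -0.009  0.042]
230 240 [0.447 0.175 0.046]
245 223 [0.474 0.077 0.032]
[192 194  85  38 935] 0.04488815072925645
((483.0960693359375, 56.31321716308594), (38.473968505859375, 273.41009521484375), 16.529890060424805)
```

View pics/topz.png

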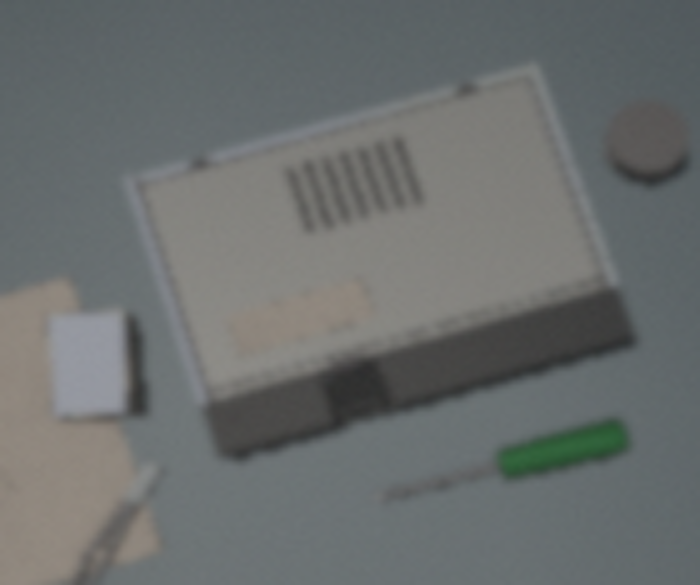

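View pics/sidez.png

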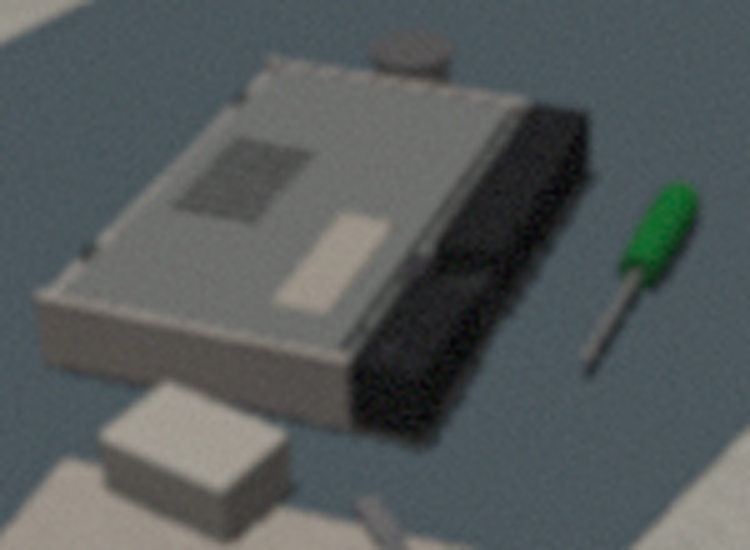

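The rim fits as 273 x 38 mm at z ≈ 0.045, matching the text. A darker patch at about px (221,217) looks like the groove. Next I work out the rim frame and the tool deltas.

```bash
cat >> h.py <<'E'
a=np.radians(16.53); ux=np.array([np.cos(a),np.sin(a),0]); uy=np.array([-np.sin(a),np.cos(a),0])
rim=np.array([.4831,.0563,.045])-.003*ux
def inrim(p): d=np.asarray(p)-rim; return np.array([d@ux,d@uy,d[2]])*1000
def delta(target,sgn=1):
    "shift in tool axes (mm, after orientation goal) & rot in tool axes deg"
    o=r.get_obs(); M=R.from_rotvec(o["orientation"]).as_matrix()
    tx=sgn*uy; ty=np.array([0,0,-1.]); G=np.stack([tx,ty,np.cross(tx,ty)],1)
    rv=R.from_matrix(M.T@G).as_rotvec(degrees=True)
    d=np.asarray(target)-o["tcp_pos"]
    print("rot",rv.round(2),"shift now-axes",(M.T@d*1000).round(1),"goal-axes",(G.T@d*1000).round(1))
def st():
    o=r.get_obs(); print("t",round(o["clock"],2),"tcp",o["tcp_pos"].round(4),"inrim",inrim(o["tcp_pos"]).round(1),"F",np.round(o["contact_force"],2),"w",round(o["grip_width"],4)); return o
E
python3 - <<'E'
from h import *
f=imaging.grab_frame("top"); print("groove",inrim(ray(f,221,217,.045)), inrim(cloud(f)[217,221]))
c=cv2.cvtColor(f["color"],cv2.COLOR_RGB2GRAY)
for y in range(-135,136,9):
    print(y,[int(c[int(round(v)),int(round(u))]) for x in(-12,-6,0,6,12) for u,v in [proj(f,rim+ux*x/1000+uy*y/1000)]])
o=st(); print(R.from_rotvec(o["orientation"]).as_matrix().round(3))
for s in(1,-1): delta([.5,-.15,.25],s)
print("ends",rim+.121*uy,rim-.121*uy)
w=imaging.grab_frame("wrist"); print(w["hand_eye"].round(3)); cv2.imwrite("pics/w0.png",w["color"][:,:,::-1])
E
```

```text
groove [ 5.59199480e-01  4.37060606e+01 -6.93889390e-14] [  2.22750972  44.68218456 -19.36804299]
-135 [79, 68, 78, 72, 83]
-126 [61, 60, 61, 61, 61]
-117 [58, 62, 62, 62, 62]
-108 [60, 62, 63, 62, 63]
-99 [59, 64, 63, 64, 64]
-90 [57, 65, 64, 65, 63]
-81 [57, 65, 65, 65, 65]
-72 [57, 66, 66, 65, 66]
-63 [64, 67, 66, 67, 67]
-54 [62, 67, 67, 68, 68]
-45 [64, 70, 68, 68, 68]
-36 [64, 69, 69, 68, 69]
-27 [62, 69, 69, 69, 70]
-18 [62, 70, 69, 70, 69]
-9 [63, 71, 69, 70, 69]
0 [63, 71, 73, 71, 71]
9 [68, 70, 71, 70, 71]
18 [67, 71, 71, 71, 72]
27 [52, 55, 49, 57, 58]
36 [55, 53, 49, 48, 46]
45 [53, 55, 48, 48, 49]
54 [54, 50, 49, 48, 48]
63 [56, 57, 62, 55, 61]
72 [63, 73, 73, 74, 73]
81 [70, 74, 74, 74, 75]
90 [72, 74, 73, 73, 75]
99 [71, 73, 74, 73, 73]
108 [67, 73, 74, 74, 73]
117 [67, 74, 75, 73, 72]
126 [66, 73, 74, 72, 72]
135 [79, 76, 79, 76, 77]
t 0.25 tcp [ 0.2483 -0.6274  0.2308] inrim [-416.6 -588.6  185.8] F [-0.48 -0.49 -1.3 ] w 0.0852
[[ 0.368 -0.     0.93 ]
 [-0.93   0.001  0.368]
 [-0.001 -1.    -0.   ]]
rot [-8.0000e-02 -1.7494e+02 -1.0000e-02] shift now-axes [-351.3  -18.9  409.7] goal-axes [ 386.   -19.2 -377.2]
rot [ 0.    5.06 -0.05] shift now-axes [-351.3  -18.9  409.7] goal-axes [-386.   -19.2  377.2]
ends [0.44579739 0.17144563 0.045     ] [ 0.51465059 -0.06055273  0.045     ]
[[ 1.     0.     0.    -0.   ]
 [ 0.     0.262 -0.965 -0.143]
 [-0.     0.965  0.262  0.068]
 [ 0.     0.     0.     1.   ]]
```

View pics/w0.png

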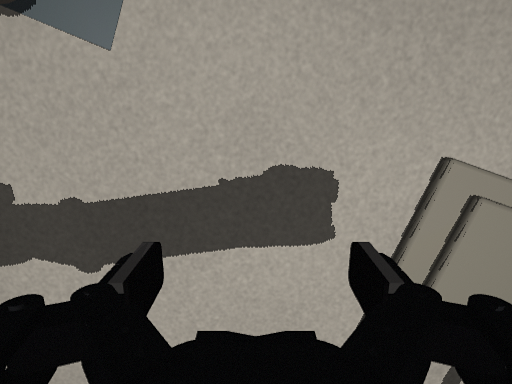

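The wrist view shows the open fingers at the bottom of the frame and bare bench beyond. The groove shows at y ≈ +44, so it is the +42 slot. I'll use the orientation with tool z pointing to the unit's back, and approach the left end.

```bash
python3 -m jog '0 5.06 0 0 0 0 0; 0 0 0 -27 -1 27 0; 0 0 0 -27 -1 27 0; 0 0 0 -27 -1 27 0; 0 0 0 -27 -1 27 0'
python3 -m jog '0 0 0 -27 -1 27 0; 0 0 0 -27 -1 27 0; 0 0 0 -27 -1 27 0; 0 0 0 -27 -1 27 0; 0 0 0 -27 -1 27 0'
python3 -m jog '0 0 0 -27 -1 27 0; 0 0 0 -27 -1 27 0; 0 0 0 -27 -1 27 0; 0 0 0 -27 -1 27 0; 0 0 0 0 0 0 0'
python3 - <<'E'
from h import *
st(); delta([*(rim+.03*uy-.06*ux)[:2],.25],-1)
E
```

```text
clock: 0.72
tcp_pos: [0.3217, -0.4919, 0.2353]
orientation: [-1.332, 0.994, -0.995]
contact_force: [1.1, 0.5, -0.1]
grip_width: 0.0252
clock: 1.13
tcp_pos: [0.4127, -0.3239, 0.2406]
orientation: [-1.332, 0.994, -0.995]
contact_force: [0.5, -0.2, 0.9]
grip_width: -0.0004
clock: 1.55
tcp_pos: [0.489, -0.1829, 0.245]
orientation: [-1.332, 0.984, -0.985]
contact_force: [0.4, -0.2, -0.3]
grip_width: 0.0002
t 1.55 tcp [ 0.489  -0.1829  0.245 ] inrim [ -59.3 -231.   200. ] F [ 0.41 -0.23 -0.32] w 0.0002
rot [-0.23  0.64 -0.13] shift now-axes [-261.    -4.4    2.3] goal-axes [-261.    -5.    -0.7]
```

```bash
python3 -m jog '0 0.6 0 -30 -0.5 0 0; 0 0 0 -30 -0.5 0 0; 0 0 0 -30 -0.5 0 0; 0 0 0 -30 -0.5 0 0; 0 0 0 -30 -0.5 0 0'
python3 -m jog '0 0 0 -30 -0.5 0 0; 0 0 0 -30 -0.5 0 0; 0 0 0 -30 -0.5 0 0; 0 0 0 -21 -0.5 0 0; 0 0 0 0 0 0 0'
python3 - <<'E'
from h import *
o=st(); f=imaging.grab_frame("wrist"); cv2.imwrite("pics/w1.png",f["color"][:,:,::-1])
P=cloud(f,o)
for n,p in [("L",rim+.121*uy),("M",rim),("G",rim+.042*uy),("R",rim-.121*uy)]:
    u,v=proj(f,p,o); print(n,round(u),round(v), inrim(P[int(v),int(u)]).round(1) if 0<=u<512 and 0<=v<384 else "")
np.savez("w1.npz",P=P,c=f["color"])
E
```

```text
clock: 1.97
tcp_pos: [0.4429, -0.0462, 0.2469]
orientation: [-1.328, 1.002, -1.003]
contact_force: [1.6, 0.9, -0.8]
grip_width: 0.0001
clock: 2.38
tcp_pos: [0.412, 0.0637, 0.2493]
orientation: [-1.329, 0.997, -0.997]
contact_force: [-0.8, 1.0, 0.2]
grip_width: -0.0003
t 2.38 tcp [0.412  0.0637 0.2493] inrim [-63.   27.3 204.3] F [-0.84  1.02  0.24] w -0.0003
L 169 115 [ 1.000e-01  1.212e+02 -5.000e-01]
M 281 115 [0.7 0.1 0.6]
G 242 115 [  0.7  42.8 -14.9]
R 393 114 [   0.2 -120.7    0.5]
```

View pics/w1.png

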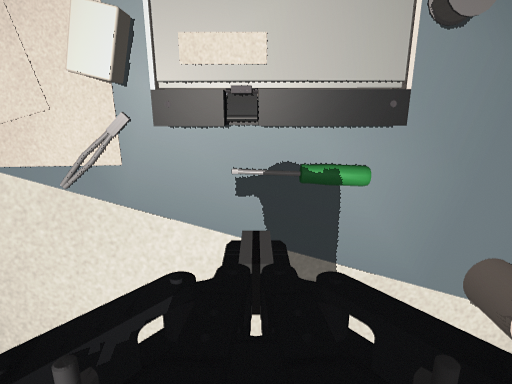

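The wrist view shows the rim from (152,90) to (409,125) and the groove at columns 224–259, rows 88–122. The screwdriver is at row 175. Next I check the rim frame against this second view.

```bash
python3 - <<'E'
from h import *
d=np.load("w1.npz"); P=d["P"]; c=d["c"]
g=cv2.cvtColor(c,cv2.COLOR_RGB2GRAY)
m=((g<95)&(abs(P[...,2]-.045)<.006)&(P[...,0]>.4)); m[140:]=0
m=m.astype(np.uint8); n,l,s,_=cv2.connectedComponentsWithStats(m); i=1+s[1:,4].argmax(); pts=P[l==i]
print(s[i],cv2.minAreaRect((pts[:,:2]*1000).astype(np.float32)),np.median(pts[:,2]))
q=np.array([inrim(p) for p in pts]); print("x",q[:,0].min(),q[:,0].max(),"y",q[:,1].min(),q[:,1].max())
for v in (95,100,105,110,118): 
    row=P[v,215:270]; low=[(inrim(p)[1].round(1)) for p in row if p[2]<.04]; print(v,low[0],low[-1], np.median([p[2] for p in row if p[2]<.04]).round(4))
delta([*(rim+.121*uy)[:2],.10],-1)
E
```

```text
[ 261    0  155  126 4741] ((544.455322265625, 14.223258972167969), (122.34851837158203, 158.5010528564453), 16.3704776763916) 0.04495440763950065
x -11.525270257025191 110.81615000100459 y -136.94137174161352 21.62543701386666
95 62.3 24.6 0.0221
100 62.4 24.6 0.0245
105 62.3 24.6 0.0259
110 62.4 24.7 0.0284
118 62.4 24.7 0.0336
rot [-0.04 -0.35  0.01] shift now-axes [-96.5 149.2  62.4] goal-axes [-96.1 149.1  63.1]
```

```bash
python3 - <<'E'
from h import *
d=np.load("w1.npz"); P=d["P"]; c=d["c"]
g=cv2.cvtColor(c,cv2.COLOR_RGB2GRAY)
for u in (165,200,290,330,380,400):
    col=[(v,g[v,u],*inrim(P[v,u]).round(1)) for v in range(70,132)]
    q=[t for t in col if t[1]<100 and abs(t[4])<4]; print(u,q[0],q[-1])
for v in (100,110):
    q=[(u,*inrim(P[v,u]).round(1)) for u in range(140,420) if g[v,u]<100 and abs(P[v,u,2]-.045)<.004]; print(q[0],q[-1])
E
```

```text
165 (81, np.uint8(92), np.float64(34.8), np.float64(122.7), np.float64(-0.3)) (125, np.uint8(95), np.float64(-10.4), np.float64(126.4), np.float64(-0.4))
200 (125, np.uint8(97), np.float64(-10.5), np.float64(88.0), np.float64(0.8)) (125, np.uint8(97), np.float64(-10.5), np.float64(88.0), np.float64(0.8))
290 (81, np.uint8(55), np.float64(34.3), np.float64(-9.0), np.float64(-1.0)) (125, np.uint8(80), np.float64(-11.0), np.float64(-10.0), np.float64(-0.6))
330 (81, np.uint8(99), np.float64(34.1), np.float64(-51.1), np.float64(-1.0)) (125, np.uint8(67), np.float64(-11.1), np.float64(-53.4), np.float64(0.8))
380 (81, np.uint8(44), np.float64(34.1), np.float64(-104.6), np.float64(-2.9)) (125, np.uint8(51), np.float64(-11.4), np.float64(-108.1), np.float64(-0.3))
400 (81, np.uint8(88), np.float64(34.1), np.float64(-126.2), np.float64(-3.8)) (125, np.uint8(79), np.float64(-11.5), np.float64(-129.8), np.float64(0.0))
(152, np.float64(15.7), np.float64(138.2), np.float64(-0.3)) (409, np.float64(14.6), np.float64(-136.5), np.float64(-0.4))
(153, np.float64(5.4), np.float64(137.9), np.float64(0.1)) (408, np.float64(4.3), np.float64(-136.2), np.float64(0.8))
```

The wrist view puts the rim's front edge about 4–5 mm farther back than the top view did. I'll take another wrist look closer in to settle it.

```bash
python3 -m jog '0 -0.35 0 -19.5 20 10 0; 0 0 0 -19.5 20 10 0; 0 0 0 -19.5 20 10 0; 0 0 0 -19.5 20 10 0; 0 0 0 -18 20 10 0'
python3 -m jog '0 0 0 0 0 0 0; 0 0 0 0 0 0 0; 0 0 0 0 0 0 0; 0 0 0 0 0 0 0; 0 0 0 0 0 0 0'
cat > look.py <<'E'
from h import *
import sys
o=st(); f=imaging.grab_frame("wrist"); cv2.imwrite(f"pics/{sys.argv[1]}.png",f["color"][:,:,::-1]); P=cloud(f,o); np.savez(sys.argv[1]+".npz",P=P,c=f["color"])
E
python3 look.py w2; python3 - <<'E'
from h import *
d=np.load("w2.npz"); P=d["P"]; c=d["c"]; g=cv2.cvtColor(c,cv2.COLOR_RGB2GRAY)
Q=np.array([inrim(p) for p in P.reshape(-1,3)]).reshape(P.shape)
for u in range(60,512,60):
    q=[(v,*Q[v,u].round(1)) for v in range(0,300) if g[v,u]<100 and abs(Q[v,u,2])<3]
    if q: print(u,q[0],q[-1])
for v in (100,120,140,160,180):
    q=[(u,*Q[v,u].round(1)) for u in range(512) if g[v,u]<100 and abs(Q[v,u,2])<3]
    if q: print(v,q[0],q[-1])
E
```

```text
clock: 2.85
tcp_pos: [0.4351, 0.1655, 0.1478]
orientation: [-1.33, 0.998, -0.999]
contact_force: [1.1, 0.4, -0.4]
grip_width: 0.0003
clock: 3.27
tcp_pos: [0.435, 0.1646, 0.1496]
orientation: [-1.329, 0.998, -1.0]
contact_force: [-0.7, 0.2, -0.5]
grip_width: 0.0001
t 3.27 tcp [0.435  0.1646 0.1496] inrim [-12.3 117.5 104.6] F [-0.73  0.24 -0.54] w 0.0001
240 (148, np.float64(26.5), np.float64(129.9), np.float64(-1.6)) (194, np.float64(-10.9), np.float64(130.5), np.float64(0.4))
300 (148, np.float64(26.3), np.float64(82.2), np.float64(-0.2)) (194, np.float64(-11.2), np.float64(81.2), np.float64(0.5))
360 (147, np.float64(26.5), np.float64(34.0), np.float64(-2.6)) (147, np.float64(26.5), np.float64(34.0), np.float64(-2.6))
420 (0, np.float64(129.5), np.float64(1.1), np.float64(0.6)) (193, np.float64(-11.3), np.float64(-17.8), np.float64(-0.3))
480 (147, np.float64(26.2), np.float64(-60.2), np.float64(-0.1)) (193, np.float64(-11.6), np.float64(-67.3), np.float64(-0.4))
100 (236, np.float64(63.1), np.float64(132.2), np.float64(-1.3)) (236, np.float64(63.1), np.float64(132.2), np.float64(-1.3))
160 (229, np.float64(17.0), np.float64(138.8), np.float64(-0.9)) (511, np.float64(15.7), np.float64(-86.7), np.float64(0.1))
180 (230, np.float64(0.8), np.float64(138.4), np.float64(-0.0)) (511, np.float64(-0.8), np.float64(-90.4), np.float64(-0.3))
```

View pics/w2.png

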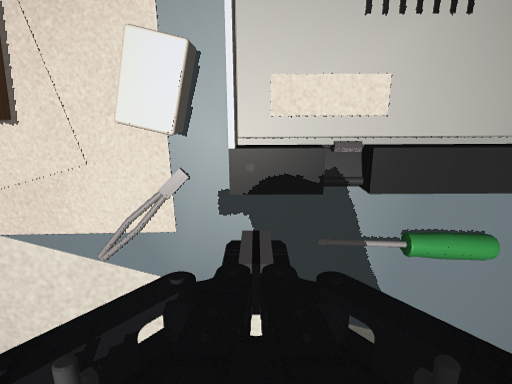

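Both wrist views agree that the rim spans x −11 to +26 in my frame, 37.6 mm deep, which is about +4.8 mm from the coarse top view. Top-view blur and the visible front face explain that. I'll set the correction to +3.5 mm in x and +0.8 mm in y.

```bash
echo 'rim=rim+.0035*ux+.0008*uy' >> h.py; python3 - <<'E'
from h import *
st(); delta([*(rim+.121*uy)[:2],.065],-1)
E
```

```text
t 3.32 tcp [0.4349 0.1648 0.1496] inrim [-15.8 116.9 104.6] F [ 0.4  -0.57  0.62] w -0.0001
rot [-0.09 -0.35  0.03] shift now-axes [-4.3 84.6 15.7] goal-axes [-4.1 84.6 15.8]
```

```bash
python3 -m jog '0 -0.35 0 -2 18 8 0; 0 0 0 -2 18 8 0; 0 0 0 0 18 0 0; 0 0 0 0 18 0 0; 0 0 0 0 12 0 0'
python3 -m jog '0 0 0 0 0 0 0; 0 0 0 0 0 0 0; 0 0 0 0 2 0 0; 0 0 0 0 2 0 0; 0 0 0 0 0 0 0'; python3 -c "from h import *; st(); st()"
```

```text
clock: 3.73
tcp_pos: [0.4485, 0.1732, 0.0639]
orientation: [-1.333, 0.994, -0.994]
contact_force: [0.1, 0.2, -0.3]
grip_width: -0.0004
clock: 4.15
tcp_pos: [0.449, 0.1741, 0.0614]
orientation: [-1.332, 0.992, -0.994]
contact_force: [0.7, 0.6, -0.2]
grip_width: 0.0001
t 4.15 tcp [0.449  0.1741 0.0614] inrim [  0.3 121.9  16.4] F [ 0.72  0.57 -0.21] w 0.0001
t 4.15 tcp [0.449  0.1741 0.0614] inrim [  0.3 121.9  16.4] F [ 0.72  0.57 -0.21] w 0.0001
```

```bash
python3 -m jog '0 0 0 0 3 0 0; 0 0 0 0 3 0 0; 0 0 0 0 3 0 0; 0 0 0 0 2 0 0; 0 0 0 0 0 0 0'
python3 -m jog '0 0 0 0 1 0 0; 0 0 0 0 0 0 0; 0 0 0 0 1 0 0; 0 0 0 0 0 0 0; 0 0 0 0 0 0 0'
```

```text
clock: 4.57
tcp_pos: [0.4481, 0.174, 0.0492]
orientation: [-1.334, 0.993, -0.992]
contact_force: [-0.5, -0.2, -0.4]
grip_width: -0.0
clock: 4.98
tcp_pos: [0.4485, 0.1741, 0.0478]
orientation: [-1.333, 0.993, -0.993]
contact_force: [-0.1, -0.4, 0.1]
grip_width: -0.0002
```

```bash
python3 -m jog '0 0 0 0 1 0 0; 0 0 0 0 0 0 0; 0 0 0 0 0 0 0; 0 0 0 0 0 0 0; 0 0 0 0 0 0 0'
```

```text
clock: 5.4
tcp_pos: [0.4486, 0.1741, 0.0468]
orientation: [-1.333, 0.993, -0.993]
contact_force: [-0.4, 0.6, 0.3]
grip_width: 0.0001
```

```bash
python3 -m jog '0 0 0 0 1 0 0; 0 0 0 0 0 0 0; 0 0 0 0 0 0 0; 0 0 0 0 0 0 0; 0 0 0 0 0 0 0'; python3 -m jog '0 0 0 0 1 0 0; 0 0 0 0 0 0 0; 0 0 0 0 0 0 0; 0 0 0 0 0 0 0; 0 0 0 0 0 0 0'
```

```text
clock: 5.82
tcp_pos: [0.4485, 0.1741, 0.0458]
orientation: [-1.333, 0.993, -0.993]
contact_force: [-0.3, -0.6, -0.3]
grip_width: 0.0002
clock: 6.23
tcp_pos: [0.4486, 0.1742, 0.0451]
orientation: [-1.332, 0.993, -0.993]
contact_force: [-0.9, -0.8, 5.9]
grip_width: -0.0
```

Contact at z = 0.0451 with about 6 N, and it held. Now I slide inward (+tool x) along the rim.

```bash
python3 -m jog '0 0 0 0 0 0 0; 0 0 0 4 0 0 0; 0 0 0 4 0 0 0; 0 0 0 4 0 0 0; 0 0 0 4 0 0 0'; python3 -c "from h import *; st()"; python3 -m jog '0 0 0 4 0 0 0; 0 0 0 4 0 0 0; 0 0 0 0 0 0 0; 0 0 0 0 0 0 0; 0 0 0 0 0 0 0';python3 -c "from h import *; st()"
```

```text
clock: 6.65
tcp_pos: [0.4536, 0.1592, 0.0451]
orientation: [-1.331, 0.992, -0.992]
contact_force: [-0.7, 4.0, 4.6]
grip_width: -0.0003
t 6.65 tcp [0.4536 0.1592 0.0451] inrim [5.000e-01 1.063e+02 1.000e-01] F [-0.72  3.99  4.6 ] w -0.0003
clock: 7.07
tcp_pos: [0.4561, 0.1507, 0.0451]
orientation: [-1.332, 0.993, -0.994]
contact_force: [0.1, 1.6, 5.7]
grip_width: 0.0002
t 7.07 tcp [0.4561 0.1507 0.0451] inrim [ 0.5 97.4  0.1] F [0.05 1.63 5.72] w 0.0002
```

```bash
python3 -m jog '0 0 0 4 0 0 0; 0 0 0 4 0 0 0; 0 0 0 4 0 0 0; 0 0 0 4 0 0 0; 0 0 0 0 0 0 0'; python3 -m jog '0 0 0 4 0 0 0; 0 0 0 4 0 0 0; 0 0 0 4 0 0 0; 0 0 0 4 0 0 0; 0 0 0 0 0 0 0';python3 -c "from h import *; st()";  python3 -m jog '0 0 0 4 0 0 0; 0 0 0 4 0 0 0; 0 0 0 4 0 0 0; 0 0 0 2 0 0 0; 0 0 0 0 0 0 0';python3 -c "from h import *; st()"
```

```text
clock: 7.48
tcp_pos: [0.4606, 0.1354, 0.0451]
orientation: [-1.331, 0.993, -0.994]
contact_force: [0.5, 2.5, 6.1]
grip_width: -0.0003
clock: 7.9
tcp_pos: [0.4652, 0.12, 0.0451]
orientation: [-1.331, 0.993, -0.994]
contact_force: [0.5, 2.2, 6.6]
grip_width: 0.0002
t 7.9 tcp [0.4652 0.12   0.0451] inrim [ 0.5 65.4  0.1] F [0.53 2.19 6.64] w 0.0002
clock: 8.32
tcp_pos: [0.4682, 0.1051, 0.0443]
orientation: [-1.334, 0.995, -0.994]
contact_force: [0.3, 1.3, 0.1]
grip_width: 0.0001
t 8.32 tcp [0.4682 0.1051 0.0443] inrim [-0.9 50.2 -0.7] F [0.26 1.28 0.05] w 0.0001
```

The force dropped to zero near y ≈ 50, so the tip is over the groove. I'll centre it and press down in small steps.

```bash
python3 -m jog '0 0 0 4 0 0 0; 0 0 0 3.5 0 1 0; 0 0 0 0 0 0 0; 0 0 0 0 2 0 0; 0 0 0 0 2 0 0';python3 -c "from h import *; st()";  python3 -m jog '0 0 0 0 2 0 0; 0 0 0 0 2 0 0; 0 0 0 0 2 0 0; 0 0 0 0 0 0 0; 0 0 0 0 0 0 0';python3 -c "from h import *; st()"
```

```text
clock: 8.73
tcp_pos: [0.4717, 0.1001, 0.0407]
orientation: [-1.332, 0.993, -0.993]
contact_force: [0.2, 0.3, -0.2]
grip_width: -0.0001
t 8.73 tcp [0.4717 0.1001 0.0407] inrim [ 1.1 44.4 -4.3] F [ 0.2   0.34 -0.19] w -0.0001
clock: 9.15
tcp_pos: [0.4715, 0.1002, 0.0346]
orientation: [-1.333, 0.993, -0.992]
contact_force: [1.1, 0.5, -0.4]
grip_width: -0.0002
t 9.15 tcp [0.4715 0.1002 0.0346] inrim [  0.9  44.6 -10.4] F [ 1.15  0.49 -0.36] w -0.0002
```

```bash
python3 -m jog '0 0 0 1.5 1 0 0; 0 0 0 0 1 0 0; 0 0 0 0 1 0 0; 0 0 0 0 1 0 0; 0 0 0 0 0 0 0';python3 -c "from h import *; st()"
```

```text
clock: 9.57
tcp_pos: [0.4723, 0.0987, 0.0308]
orientation: [-1.332, 0.993, -0.993]
contact_force: [0.6, -0.9, 1.5]
grip_width: 0.0001
t 9.57 tcp [0.4723 0.0987 0.0308] inrim [  1.2  42.9 -14.2] F [ 0.62 -0.9   1.48] w 0.0001
```

```bash
python3 -m jog '0 0 0 0 1 0 0; 0 0 0 0 1 0 0; 0 0 0 0 0 0 0; 0 0 0 0 0 0 0; 0 0 0 0 0 0 0';python3 -c "from h import *; st()"; python3 look.py w3
```

```text
clock: 9.98
tcp_pos: [0.4723, 0.0987, 0.0288]
orientation: [-1.332, 0.993, -0.993]
contact_force: [0.4, 0.2, 2.0]
grip_width: 0.0001
t 9.98 tcp [0.4723 0.0987 0.0288] inrim [  1.2  43.  -16.2] F [0.43 0.17 2.02] w 0.0001
t 9.98 tcp [0.4723 0.0987 0.0288] inrim [  1.2  43.  -16.2] F [0.43 0.17 2.02] w 0.0001
```

View pics/w3.png

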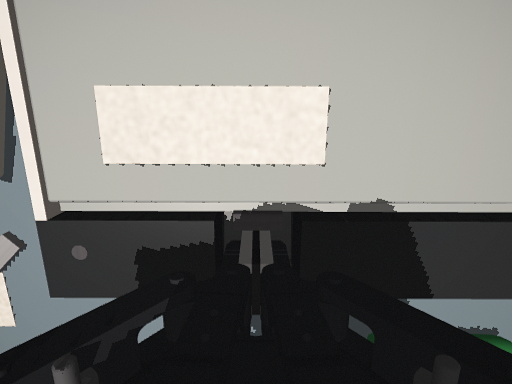

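The tip is centred in the groove at about (258,240) and the cover is still shut at row 203. The catch is yielding at about 2 N, so I keep pressing.

```bash
python3 -m jog '0 0 0 0 1 0 0; 0 0 0 0 1 0 0; 0 0 0 0 0 0 0; 0 0 0 0 0 0 0; 0 0 0 0 0 0 0';python3 -c "from h import *; st();w=imaging.grab_frame('wrist');print(w['z_map'][150,230])"
```

```text
clock: 10.45
tcp_pos: [0.472, 0.0987, 0.0268]
orientation: [-1.333, 0.993, -0.993]
contact_force: [0.0, -0.4, 0.8]
grip_width: 0.0001
t 10.45 tcp [0.472  0.0987 0.0268] inrim [  0.9  43.  -18.2] F [ 0.02 -0.36  0.83] w 0.0001
0.0941124
```

```bash
python3 -m jog '0 0 0 0 1 0 0; 0 0 0 0 0 0 0; 0 0 0 0 0 0 0; 0 0 0 0 0 0 0; 0 0 0 0 0 0 0';python3 -c "from h import *; st();w=imaging.grab_frame('wrist');print(w['z_map'][150,230])"
```

```text
clock: 10.92
tcp_pos: [0.4721, 0.0987, 0.0258]
orientation: [-1.333, 0.993, -0.993]
contact_force: [0.3, -0.2, 2.1]
grip_width: 0.0004
t 10.92 tcp [0.4721 0.0987 0.0258] inrim [  1.   43.  -19.2] F [ 0.34 -0.16  2.11] w 0.0004
0.09409089
```

```bash
python3 look.py w4; python3 -c "
import numpy as np
for n in('w3','w4'):
    P=np.load(n+'.npz')['P']; print(P[150,230].round(3),P[40,230].round(3))"
```

```text
t 10.97 tcp [0.4721 0.0987 0.0258] inrim [  1.   43.  -19.2] F [0.3  0.32 1.78] w -0.0001
[0.519 0.124 0.046] [0.558 0.135 0.045]
[0.524 0.122 0.075] [0.554 0.131 0.069]
```

View pics/w4.png

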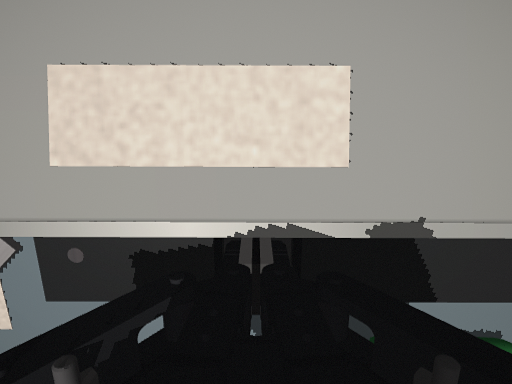

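The cover has sprung up: the front panel is now at z ≈ 0.075, up from 0.046. I withdraw upward, then forward away from the cover.

```bash
python3 -m jog '0 0 0 0 -4 0 0; 0 0 0 0 -8 0 0; 0 0 0 0 -10 -1 0; 0 0 0 0 -12 -4 0; 0 0 0 0 -15 -8 0'; python3 -m jog '0 0 0 0 -25 -8 0; 0 0 0 0 -30 -8 0; 0 0 0 0 -30 -5 0; 0 0 0 0 -25 0 0; 0 0 0 0 0 0 0'; python3 -m jog '0 0 0 0 0 0 0; 0 0 0 0 0 0 0; 0 0 0 0 0 0 0; 0 0 0 0 0 0 0; 0 0 0 0 0 0 0'
python3 look.py w5; python3 - <<'E'
from h import *
f=imaging.grab_frame("side"); P=cloud(f); cv2.imwrite("pics/s5.png",cv2.resize(f["color"][130:300,120:330,::-1],None,fx=3.5,fy=3.5))
p=rim+.045*ux
W=np.load("w5.npz")["P"]; Q=(W-rim)
x=Q@ux*1000; y=Q@uy*1000
for X in (30,60,90,120,150,-10):
    for n,yy in (("mid",0),):
        m=(abs(x-X)<3)&(abs(y-yy)<60); print(X,np.median(W[m][:,2]).round(4) if m.any() else None)
m=(abs(y-42.7)<10)&(abs(x+6)<4); print("bar z",np.median(W[m][:,2]))
E
```

```text
clock: 11.43
tcp_pos: [0.4594, 0.095, 0.0756]
orientation: [-1.333, 0.993, -0.992]
contact_force: [-0.2, 0.0, 0.4]
grip_width: -0.0
clock: 11.85
tcp_pos: [0.4415, 0.0897, 0.19]
orientation: [-1.327, 0.987, -0.997]
contact_force: [1.4, -0.2, -0.5]
grip_width: -0.0002
clock: 12.27
tcp_pos: [0.4389, 0.0889, 0.1839]
orientation: [-1.334, 0.994, -0.991]
contact_force: [-0.2, 0.1, 0.8]
grip_width: 0.0002
t 12.27 tcp [0.4389 0.0889 0.1839] inrim [-33.6  43.  138.9] F [-0.21  0.07  0.81] w 0.0002
30 0.072
60 0.0739
90 0.0671
120 None
150 None
-10 0.2787
bar z 0.0329824202248955
```

View pics/w5.png

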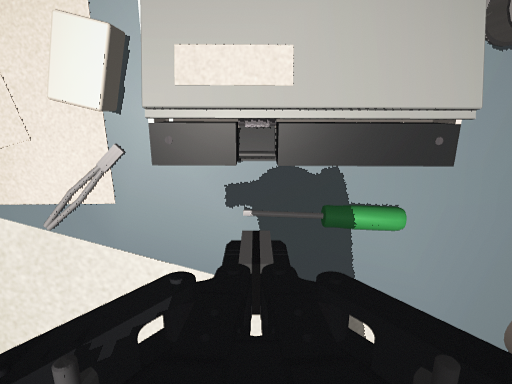

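View pics/s5.png

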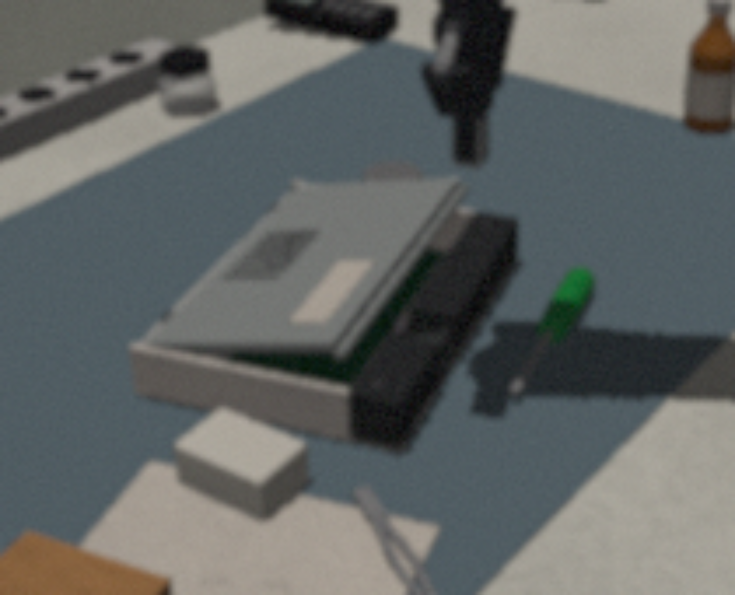

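The cover stands open: its slope of about 0.0068/0.030 gives roughly 0.22 rad. The catch bar is back at z ≈ 0.033, the arm is clear, and the bystanders I can see are in place.

```bash
python3 -c "from h import *; st(); print(r.hand_in())"
```

```text
t 12.37 tcp [0.4391 0.0889 0.1842] inrim [-33.4  43.  139.2] F [0.07 0.46 0.36] w -0.0002
the job is handed in; nothing more can be done
None
```

The cover is open and the job is handed in, at about 12.4 s of the 64 s allowed; no verdict was reported.

**What I did:** I set the closed fingertip on the left end of the rim at about 6 N and slid it inward. The force dropped to zero near y = +50 mm, where the tip came over the groove. I centred it there (measured y ≈ +43 mm, the +42 mm position) and pressed the catch down at about 2 N until the cover sprang up. Then I drew back up and forward.

**Last checks:**
- **Cover:** it stands at about 0.22 rad, taken from the slope of the panel in the wrist camera's depth image.
- **Catch:** its bar is back up, at z ≈ 0.033 m against about 0.034 m at rest.
- **Robot:** the tip is about 139 mm above the rim, and the measured force is only noise.
- **Bystanders:** the ones in the last pictures show no visible movement. I checked this by eye and did not measure their positions, and the pen mug, and most of the carton, were out of view.

**Disagreements:**
- **Rim position:** the top and wrist cameras differed by about 5 mm on where the rim lies front to back. I used a value between them, nearer the wrist camera's.
- **Press force:** the sensor read about 1–2 N during the press, below the stated 3–6 N. Its noise is about 1 N.

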